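# Make up two saw repair kits in pocket trays

### The arm

A 6-joint arm with a two-finger parallel gripper is mounted at the origin on the work surface. World frame = base frame: x ahead of the robot, y to its left, z up, the work surface at z = 0. Lengths are in m, angles in rad, forces in N, time in s.
With the tool pointing down it reaches from about 0.325 to 0.75 m from the base axis. Payload 7.6 kg.
Tool frame: the origin (TCP) lies on the mounting face of the last link; the fingertips stand 173 mm ahead of it and the grasp point (between the pads) lies 155 mm ahead of it; z points along the fingers, y is the direction in which the jaws open and shut (so a half turn about z gives the same grasp; the last joint's range is limited). The gripper opens to 85 mm and grips with 20 to 120 N. Pads are 22 mm wide; open, the fingers measure 114 mm over their backs; the gripper's body (76 mm by 85 mm) begins 54 mm behind the grasp point. The pads swing forward as they close: fully open they stand 13 mm farther back than shut.
Start: joints at [1.256, 0.052, 1.401, -0, 1.689, -0.07], TCP at [0.127, 0.509, 0.405] pointing down, gripper open.
Joint ranges: [-2.9, 2.9], [-0.91, 2.17], [0.12, 2.37], [-1.06, 4.2], [0.26, 2.73], [-2.93, 2.93]. Speed limits (rad/s): [2.57, 2.57, 3.01, 3.14, 3.14, 3.14].

### API

Orientations are given as a unit quaternion [w, x, y, z].
In Python, from rig import observe, snapshot, job_done, recognise gives the robot as it stands.
- The arm moves only by the tool carry_out, never from a script. Its argument "increments" is a list of rows, each an object with "twist": the turn, a rotation vector about the tool's x, y, z in rad, a list of three; "xyz": the shift along the tool's x, y, z in mm, a list of three; "gripper": the opening, from 0 (shut) to 1 (fully open). In form: [{"twist": [wx, wy, wz], "xyz": [tx, ty, tz], "gripper": gripper}, ...]. A call has 1 to 5 rows; each row is the pose to reach, as a shift and turn from the pose measured when the call began, along the tool's axes at that moment; what a row does not reach only later rows make up. A row lasts 1/8 s, in which the tool goes at most 62.5 mm and 10.7 degrees, less where a joint would pass 70% of its speed; a pose out of reach is approached as far as the arm can. A call with a gripper value outside its range is refused whole. The fingers move at their own pace and stop on an object; "newtons" is the grip in N (left out, the last holds). Time passes only in rows, so rows that repeat a pose let the fingers close. It gives the time, the measured TCP pose, the force and the opening at its end, in the units of the state.
- observe(): the state, without advancing time (a new reading comes with each control period).
- snapshot(name): name is "scene" or "top" or "wrist"; returns a dict with "frame" (420x560x3 uint8, red, green, blue), "depth" (420x560 float32, m along the optical axis (not along the pixel's ray), 0 where there is no reading), "fx", "fy", "cx", "cy" (pixels), "xyz" and "rotation" of the camera in the world. Camera axes: x right, y down, z forward; pixel columns grow to the right and rows downward; lengths in m; the calibration is good to about 2 mm. A picture is of the moment at which its call begins.
- job_done(): hands the job in, once; it reports no verdict.
Trained networks look in a picture, given as the dict that the camera call returned (one of the last four; its "shot" number tells which), for a name from the list of things; names that differ only in an ending like _2 or _b are one class to them, and where a whole thing is asked for, a point or a joint stands for the part that bears it (a point fixed in the world has none). Each returns a list of dicts, best first, with "conf" (0 to 1); they miss things now and then, are a little off and sometimes report something else, mostly with a low value. They report only what shows in the picture. A call takes as long as a camera call. They do not tell look-alikes from the thing itself.
- recognise(picture, name): "point" ([column, row] in pixels, amid what is visible of it).
The state is a dict: "time_s": time; "joint_pos": joint angles; "qvel": joint speeds; "effort": joint torques, N m; "eef_pos": TCP position; "eef_rot": TCP orientation; "wrist_force": force on the tool from outside, world axes, zero at the start; "ft_torque": the same for the moment, N m; "opening": opening from 0.0 (shut) to 1.0 (fully open).
Only numpy, scipy, OpenCV 4.12 (cv2) and the standard library are available. Lean on these libraries where they do the work, as an engineer would, in place of code of your own. Each camera call takes 0.05 s, during which the arm holds its last target. There are 200 camera calls.

### The job

Make up two saw repair kits, one part to a pocket, each part resting flat on the pocket floor the same way up as it stands or lies now. In the three-pocket tray, counting from the end with the round tab: first the clutch drum, then the big piston, then the spark plug; in the two-pocket tray, again from its tab end: first the air filter, then the small piston. Leave the glass jar, the deep socket and the carburettor where they stand.

Things in the scene. Friction and masses are not known exactly. Their poses are not given: they have to be found in the camera images.
- tray3: Low open steel tray, 234 x 90 mm, three pockets in a row. Floor 3 mm and rim 10 mm above the bench, walls 3 mm, pockets 74 mm along by 84 mm across. One end has a flat round steel tab sticking out 18 mm. Fixed to the bench. Origin: centre of the underside; x runs along the tray to the tab, z up. Pocket centres: x = +77 mm (first, at the tab), 0 (second) and -77 mm (third), y = 0.
- tray2: Low open steel tray, 157 x 90 mm, two pockets in a row. Floor 3 mm and rim 10 mm above the bench, walls 3 mm, pockets 74 mm along by 84 mm across. One end has a flat round steel tab sticking out 18 mm. Fixed to the bench. Origin: centre of the underside; x runs along the tray to the tab, z up. Pocket centres: x = +38.5 mm (first, at the tab) and -38.5 mm (second), y = 0.
- drum_c (a point): Clutch drum: dark steel drum 52 mm in diameter and 26 mm high, with a small bright toothed sprocket (about 30 mm across, 12 mm high) on top, 38 mm high in all. It stands upright on the bench; the point is on its axis, half-way up; z is its axis, up.
- big_piston_c (a point): Big piston: plain aluminium cylinder 46 mm in diameter and 42 mm high, crown up, with three dark ring grooves near the top. It stands upright on the bench; the point is on its axis, half-way up; z is its axis, up.
- small_piston_c (a point): Small piston: the same shape as the big one but 34 mm in diameter and 32 mm high. It stands upright on the bench; the point is on its axis, half-way up; z is its axis, up.
- plug_c (a point): Spark plug lying on its side, 54 mm long: a steel hexagon (16 mm long, 19 mm across flats, 22 mm across corners) lying on one flat, with a 14 mm thread on one side, a white 12 mm insulator and thin terminal on the other. It balances on the hexagon. The point is the hexagon's centre, 9.5 mm above the bench; x runs along the plug to the terminal. Grip it across the hexagon's side corners.
- filter_c (a point): Air filter: pale pleated cylinder between two black end caps, 48 mm in diameter and 48 mm high. It stands upright on the bench; the point is on its axis, half-way up; z is its axis, up.
- jar_c (a point): Glass jar with a brass screw lid, 44 mm in diameter and 60 mm high, standing among the parts; not part of a kit, stays where it is. The point is half-way up.
- socket_c (a point): Deep socket: bright steel cylinder 26 mm in diameter and 50 mm high, standing in the middle of the parts; stays where it is. The point is half-way up.
- carb_c (a point): Carburettor: aluminium block about 45 x 50 x 30 mm with a round throat on top (50 mm high in all) and brass fittings, beyond the parts; stays where it is. The point is 25 mm above the bench.
Mind the look-alikes: they are no part of the job. What is shaped like the part that bears plug_c but green is not meant.

How it is judged:
By the outcome, as a careful person would: the job done as asked, in the order asked, and still so for the second after the job is handed in, with the robot touching nothing.
It also fails if it takes over 122 s, if anything falls off the work surface, if the arm or the gripper's body presses on something with over 40 N, if the wrist force passes 120 N, or if a joint passes its speed limit or range.

## Working session

There is one attempt and no reset: what is moved stays moved. The work goes in short steps, Python scripts to look and compute and a tool call to move; the robot and the scene stay as the last step left them, time stands still between calls to the robot, and variables do not carry over. Pictures are saved under pics/ and viewed, about 12 in all and at most 16, crops included, and the job is handed in when it is done.

Besides the shell and the picture viewer there is one more tool, called after ">>>" as a command line: name --argument value ..., lists and objects as JSON in quotes. carry_out: Moves the arm, as the interface text tells. Its arguments: {"type":"object","properties":{"increments":{"type":"array"},"newtons":{"type":"number"}},"required":["increments"]}

```bash
mkdir -p pics; ls
cat > h.py <<'E'
import numpy as np, cv2
from rig import observe, snapshot, job_done, recognise
def world(p,u,v,z=None):
    R=np.array(p["rotation"],float); o=np.array(p["xyz"],float)
    if R.shape!=(3,3):
        from scipy.spatial.transform import Rotation as S; R=S.from_quat(np.r_[R[1:],R[0]]).as_matrix()
    d=R@np.array([(u-p["cx"])/p["fx"],(v-p["cy"])/p["fy"],1.])
    if z is not None: return o+d*(z-o[2])/d[2]
    dd=p["depth"][int(round(v)),int(round(u))]
    return o+d*dd
def cloud(p):
    R=np.array(p["rotation"],float); o=np.array(p["xyz"],float)
    v,u=np.mgrid[:420,:560]; d=np.stack([(u-p["cx"])/p["fx"],(v-p["cy"])/p["fy"],np.ones_like(u,float)],-1)
    return o+(d*p["depth"][...,None])@R.T
def save(p,n): cv2.imwrite(f"pics/{n}.png",p["frame"][...,::-1])
E
python3 - <<'E'
from h import *
o=observe(); print({k:np.round(v,3).tolist() if not isinstance(v,dict) else v for k,v in o.items()})
for n in ("top","scene"):
    p=snapshot(n); save(p,n+"0"); print(n,p["xyz"],np.round(p["rotation"],3).tolist(),p["fx"])
    for t in "tray3 tray2 drum_c big_piston_c small_piston_c plug_c filter_c jar_c socket_c carb_c".split():
        for r in recognise(p,t)[:3]:
            u,v=r["point"]; print(t,round(r["conf"],2),np.round([u,v]),np.round(world(p,u,v),3))
E
```

```text
pics
{'time_s': 0.0, 'joint_pos': [1.256, 0.053, 1.402, -0.0, 1.689, -0.07], 'qvel': [0.002, 0.0, 0.0, -0.001, 0.0, 0.002], 'effort': [0.0, -38.167, -36.018, -0.0, 0.006, 0.0], 'eef_pos': [0.127, 0.509, 0.404], 'eef_rot': [-0.0, 0.122, 0.993, -0.001], 'wrist_force': [0.148, -0.555, -0.239], 'ft_torque': [0.003, -0.041, -0.038], 'opening': 1.001}
top [ 0.52473161 -0.01437864  0.97899155] [0.031, -0.702, 0.71, -0.03] 471.33142866820066
tray3 0.97 [128. 236.] [0.551 0.312 0.004]
tray3 0.56 [234. 174.] [0.676 0.091 0.02 ]
tray3 0.55 [434. 229.] [ 0.56  -0.322  0.001]
tray2 0.97 [128. 236.] [0.551 0.312 0.004]
tray2 0.56 [234. 174.] [0.676 0.091 0.02 ]
tray2 0.55 [434. 229.] [ 0.56  -0.322  0.001]
drum_c 0.72 [326. 178.] [ 0.663 -0.097  0.036]
big_piston_c 0.84 [326. 224.] [ 0.571 -0.094  0.042]
small_piston_c 0.81 [232. 289.] [0.444 0.093 0.034]
plug_c 0.64 [274. 187.] [0.648 0.009 0.016]
plug_c 0.56 [235. 174.] [0.677 0.089 0.019]
filter_c 0.68 [334. 294.] [ 0.433 -0.108  0.048]
jar_c 0.89 [235. 235.] [0.549 0.085 0.062]
jar_c 0.55 [276. 223.] [0.574 0.006 0.049]
socket_c 0.45 [277. 224.] [0.571 0.004 0.05 ]
carb_c 0.79 [260. 128.] [0.765 0.035 0.049]
scene [ 1.33454776 -0.06450291  0.73678796] [-0.304, 0.675, 0.616, -0.269] 418.934605232494
tray3 0.64 [390. 210.] [0.562 0.317 0.002]
tray3 0.58 [140. 227.] [ 0.572 -0.321  0.003]
tray2 0.64 [390. 210.] [0.562 0.317 0.002]
tray2 0.58 [140. 227.] [ 0.572 -0.321  0.003]
drum_c 0.73 [230. 247.] [ 0.677 -0.1    0.024]
big_piston_c 0.64 [230. 218.] [ 0.592 -0.098  0.035]
big_piston_c 0.27 [314. 249.] [0.691 0.094 0.015]
small_piston_c 0.59 [299. 183.] [0.463 0.089 0.029]
filter_c 0.7 [223. 181.] [ 0.457 -0.115  0.042]
jar_c 0.65 [312. 249.] [0.687 0.089 0.009]
jar_c 0.61 [303. 205.] [0.569 0.083 0.044]
socket_c 0.46 [271. 213.] [0.585 0.002 0.038]
carb_c 0.76 [291. 274.] [0.783 0.028 0.045]
```

View pics/top0.png

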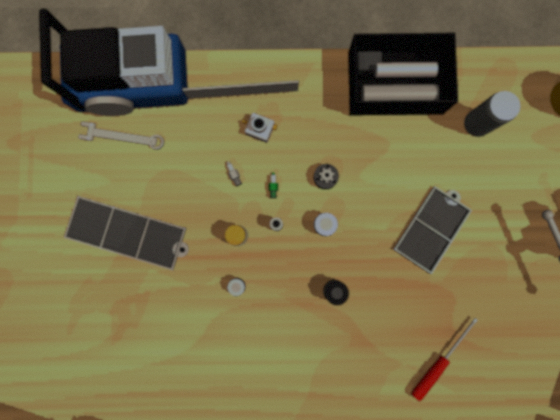

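View pics/scene0.png

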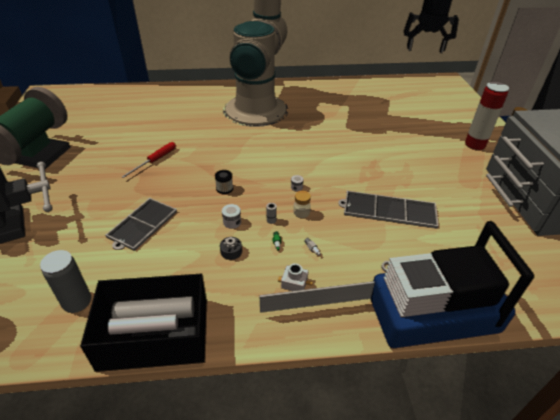

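The top view shows the steel/white plug at (234,174) and the green look-alike at (274,187). Tray3 is on the left with its tab at (180,249), and tray2 on the right with its tab at (453,196). Next I'll measure the poses more precisely.

```bash
cat > meas.py <<'E'
from h import *
p=snapshot("top"); X=cloud(p); f=p["frame"].astype(int)
o=observe(); print(o["eef_pos"],o["eef_rot"])
for n,x,y,h in [("drum",.663,-.097,.038),("bigp",.571,-.094,.042),("smallp",.444,.093,.032),("filter",.433,-.108,.048),("plug",.677,.09,.019),("jar",.549,.085,.06),("socket",.572,.005,.05)]:
    near=(np.hypot(X[...,0]-x,X[...,1]-y)<.045)
    m=near&(X[...,2]>h-.006) if n!="plug" else near&(X[...,2]>.006)
    P=X[m]; c,s,a=cv2.minAreaRect(P[:,:2].astype(np.float32)*1000); (cc,r)=cv2.minEnclosingCircle(P[:,:2].astype(np.float32)*1000)
    b=near&(X[...,2]>.006); 
    print(n,m.sum(),"rect",np.round(c,1),np.round(s,1),round(a,1),"circ",np.round(cc,1),round(r,1),"mean",np.round(P.mean(0)*1000,1))
    if n=="plug":
        q=P[:,:2]-P[:,:2].mean(0); w,V=np.linalg.eigh(q.T@q); d=V[:,1]; t=q@d
        hx=P[P[:,2]>.0155]; print("dir",d,"len",np.ptp(t),"hex mean",hx.mean(0),len(hx))
        for lo in np.arange(t.min(),t.max(),.006):
            k=(t>=lo)&(t<lo+.006)
            if k.any(): print(round(lo*1e3),"zmax",np.round(P[k,2].max()*1e3,1),"w",np.round(np.ptp((q@V[:,0])[k])*1e3),"rgb",f[m][k].mean(0).round())
hsv=cv2.cvtColor(p["frame"],cv2.COLOR_RGB2HSV)
for n,(u0,v0,u1,v1) in {"tray3":(55,185,195,280),"tray2":(385,180,480,280)}.items():
    sub=hsv[v0:v1,u0:u1]; m=(sub[...,1]<70).astype(np.uint8)
    m=cv2.morphologyEx(m,cv2.MORPH_CLOSE,np.ones((3,3))); m2=cv2.morphologyEx(m,cv2.MORPH_OPEN,np.ones((25,25)) if 0 else cv2.getStructuringElement(cv2.MORPH_ELLIPSE,(21,21)))
    for mm,l in ((m,"all"),(m2,"body")):
        k,lab,st,_=cv2.connectedComponentsWithStats(mm); i=1+st[1:,4].argmax(); v,u=np.nonzero(lab==i)
        W=np.array([world(p,a+u0,b+v0,.008)[:2] for a,b in zip(u,v)],np.float32)*1000
        print(n,l,len(W),[np.round(t,1) for t in cv2.minAreaRect(W)],"mean",W.mean(0))
E
python3 meas.py
python3 - <<'E'
import cv2
i=cv2.imread('pics/top0.png'); cv2.imwrite('pics/crop1.png',cv2.resize(i[150:310,215:355],None,fx=4,fy=3.7,interpolation=cv2.INTER_CUBIC))
E
```

```text
Traceback (most recent call last):
  File "meas.py", line 2, in <module>
    p=snapshot("top"); X=cloud(p); f=p["frame"].astype(int)
                         ~~~~~^^^
  File "h.py", line 14, in cloud
    return o+(d*p["depth"][...,None])@R.T
             ~~~~~~~~~~~~~~~~~~~~~~~~^~~~
ValueError: matmul: Input operand 1 has a mismatch in its core dimension 0, with gufunc signature (n?,k),(k,m?)->(n?,m?) (size 4 is different from 3)
```

```bash
python3 - <<'E'
s=open('h.py').read()
s=s.replace('''    if R.shape!=(3,3):
        from scipy.spatial.transform import Rotation as S; R=S.from_quat(np.r_[R[1:],R[0]]).as_matrix()
''','').replace('R=np.array(p["rotation"],float)','R=quat(p["rotation"])').replace('def world','''from scipy.spatial.transform import Rotation as S
def quat(q): return S.from_quat(q,scalar_first=True).as_matrix()
def world''',1)
open('h.py','w').write(s)
E
python3 meas.py
```

```text
[0.12720761 0.50935966 0.40472583] [2.08203320e-05 1.22085507e-01 9.92519585e-01 4.52619443e-05]
drum 129 rect [669.1 -99.4] [27.6 28.1] 9.0 circ [669.3 -98.3] 15.1 mean [669.1 -98.   37.4]
bigp 422 rect [570.1 -94.4] [44.1 44. ] 89.2 circ [570.  -94.6] 23.0 mean [570.  -94.3  42.1]
smallp 238 rect [447.2  86.2] [32.5 31.5] 88.6 circ [447.   86.4] 17.2 mean [447.1  85.9  31.9]
filter 491 rect [ 434.8 -112.8] [46.4 47.2] 0.1 circ [ 434.8 -112.5] 24.0 mean [ 434.9 -112.3   48.1]
plug 195 rect [677.8  92.2] [51.7 27.3] 3.5 circ [678.7  93.2] 27.1 mean [676.   91.5  15. ]
dir [-0.90979924 -0.41504861] len 0.05387804156687215 hex mean [0.67389165 0.0908314  0.01794461] 94
-30 zmax 15.6 w 5.0 rgb [128. 122. 105.]
-24 zmax 16.5 w 11.0 rgb [137. 136. 122.]
-18 zmax 17.1 w 27.0 rgb [137. 136. 119.]
-12 zmax 19.3 w 21.0 rgb [126. 121. 104.]
-6 zmax 22.0 w 21.0 rgb [122. 114. 100.]
0 zmax 20.5 w 21.0 rgb [120. 113.  98.]
6 zmax 21.6 w 20.0 rgb [94. 88. 74.]
12 zmax 18.8 w 14.0 rgb [92. 84. 72.]
18 zmax 18.5 w 14.0 rgb [93. 89. 68.]
jar 330 rect [549.8  85. ] [38.9 38.6] 46.1 circ [549.8  85.1] 20.0 mean [550.   84.8  60. ]
socket 132 rect [570.7   5. ] [23.7 23.7] 89.0 circ [571.2   4.7] 12.7 mean [571.3   4.8  50.2]
tray3 all 5076 [array([556.3, 309.3]), array([252.9,  91.8]), np.float64(73.0)] mean [557.90814 315.65195]
tray3 body 4902 [array([557.4, 313.8]), array([243.9,  90.6]), np.float64(73.2)] mean [558.21173 317.05646]
tray2 all 3585 [array([ 564.6, -320.8]), array([ 93.1, 174.8]), np.float64(55.6)] mean [ 559.7443  -317.46338]
tray2 body 3452 [array([ 562.7, -319.5]), array([ 93.1, 170. ]), np.float64(55.7)] mean [ 558.961   -316.96927]
```

>>> carry_out --increments '[{"twist":[0,0,0],"xyz":[-673,-458,145],"gripper":1},{"twist":[0,0,0],"xyz":[-673,-458,145],"gripper":1},{"twist":[0,0,0],"xyz":[-673,-458,145],"gripper":1},{"twist":[0,0,0],"xyz":[-673,-458,145],"gripper":1},{"twist":[0,0,0],"xyz":[-673,-458,145],"gripper":1}]' --newtons 50

```text
time_s: 1.82
eef_pos: [0.3329, 0.2781, 0.3499]
eef_rot: [0.0, 0.122, 0.993, 0.0]
wrist_force: [0.9, 1.1, 0.2]
opening: 0.998
```

>>> carry_out --increments '[{"twist":[0,0,0],"xyz":[-417.5,-283.6,90],"gripper":1},{"twist":[0,0,0],"xyz":[-417.5,-283.6,90],"gripper":1},{"twist":[0,0,0],"xyz":[-417.5,-283.6,90],"gripper":1},{"twist":[0,0,0],"xyz":[-417.5,-283.6,90],"gripper":1},{"twist":[0,0,0],"xyz":[-417.5,-283.6,90],"gripper":1}]'

```text
time_s: 2.45
eef_pos: [0.5381, 0.0485, 0.2951]
eef_rot: [0.001, 0.122, 0.993, 0.001]
wrist_force: [0.2, -0.6, 0.4]
opening: 1.002
```

>>> carry_out --increments '[{"twist":[0,0,0],"xyz":[-150,-102,32],"gripper":1},{"twist":[0,0,0],"xyz":[-150,-102,32],"gripper":1},{"twist":[0,0,0],"xyz":[-150,-102,32],"gripper":1},{"twist":[0,0,0],"xyz":[-150,-102,32],"gripper":1}]'

```text
time_s: 2.95
eef_pos: [0.6599, -0.0902, 0.2589]
eef_rot: [-0.002, 0.124, 0.992, 0.0]
wrist_force: [0.1, 0.6, -0.1]
opening: 0.996
```

>>> carry_out --increments '[{"twist":[0,0,0],"xyz":[-11,-5.5,0],"gripper":1},{"twist":[0,0,0],"xyz":[-11,-5.5,10],"gripper":1},{"twist":[0,0,0],"xyz":[-11,-5.5,10],"gripper":1}]'

```text
time_s: 3.32
eef_pos: [0.6685, -0.0973, 0.2478]
eef_rot: [-0.003, 0.124, 0.992, 0.001]
wrist_force: [0.2, -0.3, 0.1]
opening: 1.001
```

```bash
cat > g.py <<'E'
from h import *
T=dict(drum=(669.2,-98.2),bigp=(570,-94.4),smallp=(447,86.2),filter=(434.8,-112.5),plug=(675,91),a1=(536.4,244.3),a2=(558.9,317.9),a3=(581.4,391.5),b1=(589.5,-337.9),b2=(525.9,-294.3))
def to(*names):
    o=observe(); R=quat(o["eef_rot"]); e=np.array(o["eef_pos"])*1000
    print("t",round(o["time_s"],2),"pos",np.round(e,1),"yaw_y",round(np.degrees(np.arctan2(R[1,1],R[0,1])),1),"tool z",np.round(R[:,2],4),"F",np.round(o["wrist_force"],1),"open",round(o["opening"],3))
    for n in names: print(n,"shift at same z:",np.round(R.T@(np.r_[T[n],e[2]]-e),1))
E
python3 - <<'E'
from g import *
to("drum"); p=snapshot("wrist"); save(p,"w1"); X=cloud(p)
m=(X[...,2]>.031)&(X[...,2]<.042)&(np.hypot(X[...,0]-.669,X[...,1]+.098)<.04); print(m.sum(),cv2.minEnclosingCircle(X[m][:,:2].astype(np.float32)*1000))
m=(X[...,2]>.02)&(X[...,2]<.029)&(np.hypot(X[...,0]-.669,X[...,1]+.098)<.05); print(m.sum(),cv2.minEnclosingCircle(X[m][:,:2].astype(np.float32)*1000))
E
```

```text
t 3.33 pos [668.5 -97.3 247.8] yaw_y 75.8 tool z [-0.0058  0.002  -1.    ] F [ 0.2 -0.3  0.1] open 1.001
drum shift at same z: [-0.9 -0.7 -0. ]
1318 ((668.657470703125, -97.74264526367188), 15.286927223205566)
3088 ((668.7528076171875, -97.67803192138672), 26.068510055541992)
```

View pics/w1.png

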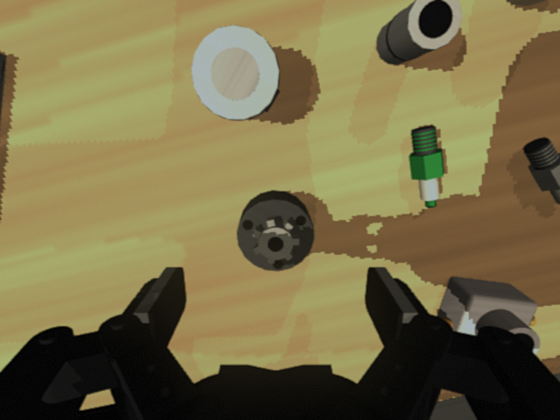

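>>> carry_out --increments '[{"twist":[0,0,0],"xyz":[-1,-0.5,70],"gripper":1},{"twist":[0,0,0],"xyz":[-1,-0.5,70],"gripper":1},{"twist":[0,0,0],"xyz":[-1,-0.5,70],"gripper":1}]'

```text
time_s: 3.75
eef_pos: [0.6693, -0.0976, 0.1794]
eef_rot: [-0.003, 0.123, 0.992, 0.001]
wrist_force: [0.1, 0.4, 1.4]
opening: 0.997
```

>>> carry_out --increments '[{"twist":[0,0,0],"xyz":[0,0,0],"gripper":0.4},{"twist":[0,0,0],"xyz":[0,0,0],"gripper":0.4},{"twist":[0,0,0],"xyz":[0,0,0],"gripper":0.4},{"twist":[0,0,0],"xyz":[0,0,0],"gripper":0.4},{"twist":[0,0,0],"xyz":[0,0,0],"gripper":0.4}]'

```text
time_s: 4.38
eef_pos: [0.6699, -0.0977, 0.1822]
eef_rot: [-0.0, 0.123, 0.992, 0.0]
wrist_force: [-0.5, 0.1, 6.4]
opening: 0.585
```

>>> carry_out --increments '[{"twist":[0,0,0],"xyz":[0,0,-40],"gripper":0.4},{"twist":[0,0,0],"xyz":[0,0,-75],"gripper":0.4},{"twist":[0,0,0],"xyz":[0,0,-75],"gripper":0.4}]'

```text
time_s: 4.75
eef_pos: [0.6707, -0.0979, 0.2617]
eef_rot: [0.003, 0.123, 0.992, 0.0]
wrist_force: [1.1, 0.2, -2.5]
opening: 0.586
```

Run:
```python
from g import *
to("a1"); p=snapshot("wrist"); save(p,"w2"); X=cloud(p); q=snapshot("scene"); cv2.imwrite("pics/w2.png",np.vstack([cv2.resize(p["frame"],(400,300)),cv2.resize(q["frame"][180:300,180:340],(400,300))])[...,::-1])
```

```text
t 4.75 pos [670.7 -97.9 261.7] yaw_y 75.8 tool z [ 6.9e-03 -5.0e-04 -1.0e+00] F [ 1.1  0.2 -2.5] open 0.586
a1 shift at same z: [214.  298.9  -1.1]
```

View pics/w2.png

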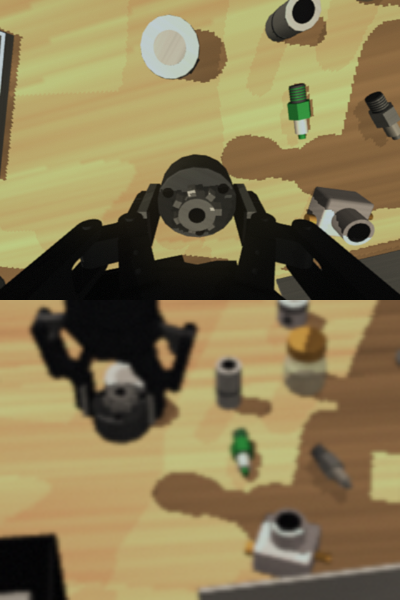

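The drum is held upright in the jaws and clear of the bench. Next I carry it to tray3's first pocket.

>>> carry_out --increments '[{"twist":[0,0,0],"xyz":[214,299,-15],"gripper":0.4},{"twist":[0,0,0],"xyz":[214,299,-15],"gripper":0.4},{"twist":[0,0,0],"xyz":[214,299,-15],"gripper":0.4},{"twist":[0,0,0],"xyz":[214,299,-15],"gripper":0.4},{"twist":[0,0,0],"xyz":[214,299,-15],"gripper":0.4}]'

```text
time_s: 5.48
eef_pos: [0.5544, 0.1944, 0.2673]
eef_rot: [-0.003, 0.124, 0.992, -0.0]
wrist_force: [0.4, 0.9, -2.4]
opening: 0.586
```

```bash
python3 -c "
from g import *
to('a1')"
```

```text
t 5.47 pos [554.4 194.4 267.3] yaw_y 75.8 tool z [-5.5e-03  2.0e-04 -1.0e+00] F [ 0.4  0.9 -2.4] open 0.586
a1 shift at same z: [29.6 43.9  0.1]
```

>>> carry_out --increments '[{"twist":[0,0,0],"xyz":[29.5,44,20],"gripper":0.4},{"twist":[0,0,0],"xyz":[29.5,44,40],"gripper":0.4},{"twist":[0,0,0],"xyz":[29.5,44,60],"gripper":0.4},{"twist":[0,0,0],"xyz":[29.5,44,60],"gripper":0.4}]'

```text
time_s: 5.98
eef_pos: [0.536, 0.2428, 0.2042]
eef_rot: [-0.005, 0.124, 0.992, -0.002]
wrist_force: [0.2, -0.2, -1.0]
opening: 0.585
```

Run:
```python
from g import *
to('a1'); p=snapshot("wrist"); save(p,"w3")
```

```text
t 5.97 pos [536.  242.8 204.2] yaw_y 75.7 tool z [-0.0107 -0.002  -0.9999] F [ 0.2 -0.2 -1. ] open 0.585
a1 shift at same z: [-0.1  1.5 -0. ]
```

View pics/w3.png

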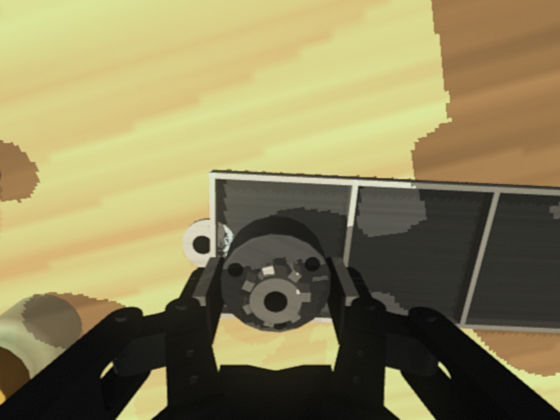

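The drum is above tray3's tab-end pocket, with the tab at (200,240). I'll lower it.

>>> carry_out --increments '[{"twist":[0,0,0],"xyz":[0,1.5,12],"gripper":0.4},{"twist":[0,0,0],"xyz":[0,1.5,18],"gripper":0.4},{"twist":[0,0,0],"xyz":[0,1.5,18.5],"gripper":0.4},{"twist":[0,0,0],"xyz":[0,1.5,18.5],"gripper":0.4}]'

```text
time_s: 6.52
eef_pos: [0.5368, 0.2445, 0.1879]
eef_rot: [-0.004, 0.125, 0.992, -0.001]
wrist_force: [-0.1, 0.2, -2.1]
opening: 0.583
```

```bash
python3 -c "
from g import *
to('a1')"
```

```text
t 6.53 pos [536.8 244.5 187.9] yaw_y 75.7 tool z [-7.4e-03 -7.0e-04 -1.0e+00] F [-0.1  0.2 -2.1] open 0.583
a1 shift at same z: [ 0.4 -0.3  0. ]
```

>>> carry_out --increments '[{"twist":[0,0,0],"xyz":[0,0,3],"gripper":0.4},{"twist":[0,0,0],"xyz":[0,0,3],"gripper":0.4},{"twist":[0,0,0],"xyz":[0,0,3],"gripper":0.4}]'

```text
time_s: 6.9
eef_pos: [0.537, 0.2446, 0.1853]
eef_rot: [-0.003, 0.124, 0.992, -0.001]
wrist_force: [0.4, 0.0, 0.6]
opening: 0.586
```

>>> carry_out --increments '[{"twist":[0,0,0],"xyz":[0,0,0],"gripper":0.72},{"twist":[0,0,0],"xyz":[0,0,0],"gripper":0.72},{"twist":[0,0,0],"xyz":[0,0,0],"gripper":0.72}]'

```text
time_s: 7.28
eef_pos: [0.537, 0.2446, 0.1854]
eef_rot: [-0.003, 0.124, 0.992, -0.0]
wrist_force: [0.4, -0.1, 0.1]
opening: 0.721
```

>>> carry_out --increments '[{"twist":[0,0,0],"xyz":[0,0,-40],"gripper":0.8},{"twist":[0,0,0],"xyz":[0,0,-75],"gripper":1},{"twist":[0,0,0],"xyz":[0,0,-75],"gripper":1}]'

```text
time_s: 7.65
eef_pos: [0.5382, 0.2449, 0.2641]
eef_rot: [-0.0, 0.125, 0.992, 0.001]
wrist_force: [-0.1, -0.3, -0.8]
opening: 0.996
```

Run:
```python
from g import *
to('bigp'); p=snapshot("wrist"); save(p,"w4")
```

```text
t 7.65 pos [538.2 244.9 264.1] yaw_y 75.7 tool z [-2.0e-04  2.2e-03 -1.0e+00] F [-0.1 -0.3 -0.8] open 0.996
bigp shift at same z: [-114.6 -320.9   -0.7]
```

View pics/w4.png

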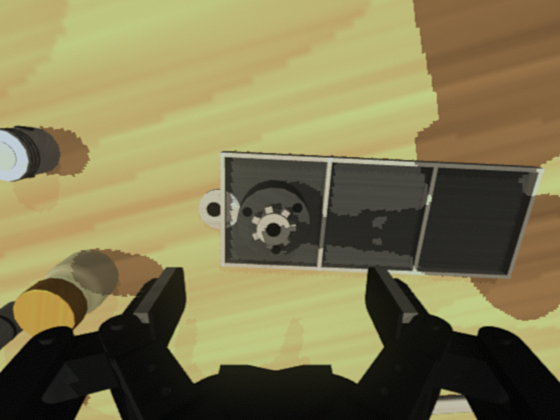

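The drum stands centred in the tab pocket (272,225). Next is the big piston.

>>> carry_out --increments '[{"twist":[0,0,0],"xyz":[-115,-321,0],"gripper":1},{"twist":[0,0,0],"xyz":[-115,-321,0],"gripper":1},{"twist":[0,0,0],"xyz":[-115,-321,0],"gripper":1},{"twist":[0,0,0],"xyz":[-115,-321,0],"gripper":1},{"twist":[0,0,0],"xyz":[-115,-321,0],"gripper":1}]'

```text
time_s: 8.32
eef_pos: [0.5666, -0.0684, 0.2595]
eef_rot: [-0.003, 0.124, 0.992, 0.0]
wrist_force: [0.7, 1.0, 0.8]
opening: 1.001
```

```bash
python3 -c "
from g import *
to('bigp')"
```

```text
t 8.32 pos [566.6 -68.4 259.5] yaw_y 75.7 tool z [-0.0062  0.0013 -1.    ] F [0.7 1.  0.8] open 1.001
bigp shift at same z: [ -9.7 -24.3  -0.1]
```

>>> carry_out --increments '[{"twist":[0,0,0],"xyz":[-9.7,-24.3,0],"gripper":1},{"twist":[0,0,0],"xyz":[-9.7,-24.3,5],"gripper":1},{"twist":[0,0,0],"xyz":[-9.7,-24.3,45],"gripper":1},{"twist":[0,0,0],"xyz":[-9.7,-24.3,79],"gripper":1},{"twist":[0,0,0],"xyz":[-9.7,-24.3,79],"gripper":1}]'

```text
time_s: 8.95
eef_pos: [0.5681, -0.0927, 0.1764]
eef_rot: [-0.007, 0.124, 0.992, 0.001]
wrist_force: [-0.3, 0.5, -0.0]
opening: 1.001
```

```bash
python3 -c "
from g import *
to('bigp')"
```

```text
t 8.95 pos [568.1 -92.7 176.4] yaw_y 75.8 tool z [-0.0143  0.0034 -0.9999] F [-0.3  0.5 -0. ] open 1.001
bigp shift at same z: [-2.3 -1.2 -0. ]
```

>>> carry_out --increments '[{"twist":[0,-0.015,0],"xyz":[-2.3,-1.2,-4],"gripper":1},{"twist":[0,-0.015,0],"xyz":[-2.3,-1.2,-4],"gripper":0.35},{"twist":[0,-0.015,0],"xyz":[-2.3,-1.2,-4],"gripper":0.35},{"twist":[0,-0.015,0],"xyz":[-2.3,-1.2,-4],"gripper":0.35},{"twist":[0,-0.015,0],"xyz":[-2.3,-1.2,-4],"gripper":0.35}]'

```text
time_s: 9.57
eef_pos: [0.5705, -0.0945, 0.1817]
eef_rot: [0.001, 0.124, 0.992, -0.0]
wrist_force: [-0.9, 1.2, 5.8]
opening: 0.522
```

```bash
python3 -c "
from g import *
to('bigp')"
```

```text
t 9.57 pos [570.5 -94.5 181.7] yaw_y 75.8 tool z [ 2.4e-03 -7.0e-04 -1.0e+00] F [-0.9  1.2  5.8] open 0.522
bigp shift at same z: [ 0.5  0.  -0. ]
```

>>> carry_out --increments '[{"twist":[0,0,0],"xyz":[0,0,-50],"gripper":0.35},{"twist":[0,0,0],"xyz":[0,0,-95],"gripper":0.35},{"twist":[0,0,0],"xyz":[10,30,-95],"gripper":0.35},{"twist":[0,0,0],"xyz":[26,90,-95],"gripper":0.35},{"twist":[0,0,0],"xyz":[42,150,-95],"gripper":0.35}]'

```text
time_s: 10.2
eef_pos: [0.566, 0.0625, 0.2764]
eef_rot: [0.001, 0.125, 0.992, -0.0]
wrist_force: [0.4, -0.1, -1.7]
opening: 0.525
```

```bash
python3 -c "
from g import *
to('a2')"
```

```text
t 10.2 pos [566.   62.5 276.4] yaw_y 75.7 tool z [ 1.9e-03 -6.0e-04 -1.0e+00] F [ 0.4 -0.1 -1.7] open 0.525
a2 shift at same z: [ 7.000e+01  2.457e+02 -2.000e-01]
```

>>> carry_out --increments '[{"twist":[0,0,0],"xyz":[70,245.7,0],"gripper":0.35},{"twist":[0,0,0],"xyz":[70,245.7,0],"gripper":0.35},{"twist":[0,0,0],"xyz":[70,245.7,0],"gripper":0.35},{"twist":[0,0,0],"xyz":[70,245.7,0],"gripper":0.35},{"twist":[0,0,0],"xyz":[70,245.7,0],"gripper":0.35}]'

```text
time_s: 10.82
eef_pos: [0.5576, 0.3217, 0.2752]
eef_rot: [0.0, 0.122, 0.993, -0.0]
wrist_force: [0.8, 0.3, -1.0]
opening: 0.527
```

```bash
python3 -c "
from g import *
to('a2')"
```

```text
t 10.82 pos [557.6 321.7 275.2] yaw_y 76.0 tool z [ 6.e-04 -4.e-04 -1.e+00] F [ 0.8  0.3 -1. ] open 0.527
a2 shift at same z: [-2.2 -3.4  0. ]
```

>>> carry_out --increments '[{"twist":[0,0,0],"xyz":[-2,-3.4,20],"gripper":0.35},{"twist":[0,0,0],"xyz":[-2,-3.4,60],"gripper":0.35},{"twist":[0,0,0],"xyz":[-2,-3.4,83],"gripper":0.35},{"twist":[0,0,0],"xyz":[-2,-3.4,83],"gripper":0.35},{"twist":[0,0,0],"xyz":[-2,-3.4,83],"gripper":0.35}]'

```text
time_s: 11.45
eef_pos: [0.5593, 0.3169, 0.1928]
eef_rot: [0.001, 0.123, 0.992, -0.0]
wrist_force: [-0.2, 0.1, -0.5]
opening: 0.525
```

```bash
python3 -c "
from g import *
to('a2')"
```

```text
t 11.45 pos [559.3 316.9 192.8] yaw_y 75.9 tool z [ 1.3e-03 -3.0e-04 -1.0e+00] F [-0.2  0.1 -0.5] open 0.525
a2 shift at same z: [ 0.6  0.9 -0. ]
```

>>> carry_out --increments '[{"twist":[0,0,0],"xyz":[0.5,1,5],"gripper":0.35},{"twist":[0,0,0],"xyz":[0.5,1,8],"gripper":0.35},{"twist":[0,0,0],"xyz":[0.5,1,8],"gripper":0.35},{"twist":[0,0,0],"xyz":[0.5,1,8],"gripper":0.35}]'

```text
time_s: 11.95
eef_pos: [0.559, 0.3181, 0.1849]
eef_rot: [0.001, 0.123, 0.992, -0.0]
wrist_force: [0.9, -0.6, -1.9]
opening: 0.524
```

>>> carry_out --increments '[{"twist":[0,0,0],"xyz":[0,0,1],"gripper":0.35},{"twist":[0,0,0],"xyz":[0,0,1],"gripper":0.35},{"twist":[0,0,0],"xyz":[0,0,1],"gripper":0.64},{"twist":[0,0,0],"xyz":[0,0,1],"gripper":0.64},{"twist":[0,0,0],"xyz":[0,0,1],"gripper":0.64}]'

```text
time_s: 12.58
eef_pos: [0.559, 0.3181, 0.1837]
eef_rot: [0.001, 0.123, 0.992, -0.0]
wrist_force: [-0.2, -0.6, -0.5]
opening: 0.639
```

>>> carry_out --increments '[{"twist":[0,0,0],"xyz":[0,0,-40],"gripper":0.64},{"twist":[0,0,0],"xyz":[0,0,-75],"gripper":0.64},{"twist":[0,0,0],"xyz":[0,0,-75],"gripper":0.64}]'

```text
time_s: 12.95
eef_pos: [0.5596, 0.3185, 0.2627]
eef_rot: [0.004, 0.123, 0.992, 0.002]
wrist_force: [1.2, -0.0, -1.3]
opening: 0.639
```

Run:
```python
from g import *
to('plug'); p=snapshot("wrist"); save(p,"w5"); X=cloud(p)
m=(X[...,2]>.038)&(X[...,2]<.052)&(np.hypot(X[...,0]-.559,X[...,1]-.318)<.04); print(m.sum(),X[m][:,2].mean(),np.ptp(np.percentile(X[m][:,2],[5,95])),cv2.minEnclosingCircle(X[m][:,:2].astype(np.float32)*1000))
```

```text
t 12.95 pos [559.6 318.5 262.7] yaw_y 75.9 tool z [ 0.0075  0.0029 -1.    ] F [ 1.2 -0.  -1.3] open 0.639
plug shift at same z: [-167.3 -192.5    0.2]
3776 0.044493195855176755 0.0025549207493692286 ((558.1815185546875, 318.14239501953125), 23.350154876708984)
```

>>> carry_out --increments '[{"twist":[0,0,-0.17],"xyz":[-167,-192,0],"gripper":0.64},{"twist":[0,0,-0.34],"xyz":[-167,-192,0],"gripper":0.64},{"twist":[0,0,-0.51],"xyz":[-167,-192,0],"gripper":0.64},{"twist":[0,0,-0.67],"xyz":[-167,-192,0],"gripper":0.64},{"twist":[0,0,-0.67],"xyz":[-167,-192,0],"gripper":0.64}]'

```text
time_s: 13.62
eef_pos: [0.6753, 0.0869, 0.2579]
eef_rot: [0.001, -0.209, 0.978, -0.0]
wrist_force: [-0.7, 0.5, 0.2]
opening: 0.641
```

Run:
```python
from g import *
to('plug'); p=snapshot("wrist"); save(p,"w6"); X=cloud(p)
near=np.hypot(X[...,0]-.676,X[...,1]-.0915)<.04
P=X[near&(X[...,2]>.005)]; q=P[:,:2]-P[:,:2].mean(0); w,V=np.linalg.eigh(q.T@q); d=V[:,1]; n=V[:,0]; t=q@d
print("n",len(P),"mean",P.mean(0),"dir",d,"len",np.ptp(t))
for lo in np.arange(t.min(),t.max(),.004):
    k=(t>=lo)&(t<lo+.004); s=(q@n)[k]; print(round(lo*1e3),"zmax",np.round(np.percentile(P[k,2],95)*1e3,1),"s",np.round(s.min()*1e3,1),np.round(s.max()*1e3,1))
```

```text
t 13.62 pos [675.3  86.9 257.9] yaw_y 114.1 tool z [ 0.0011  0.     -1.    ] F [-0.7  0.5  0.2] open 0.641
plug shift at same z: [-1.4  3.9 -0. ]
n 23151 mean [0.66365999 0.08484455 0.1452844 ] dir [-0.36324085  0.93169527] len 0.07838554977228959
-37 zmax 158.2 s -7.0 4.6
-33 zmax 170.1 s -24.6 5.2
-29 zmax 177.0 s -1.8 7.4
-25 zmax 179.8 s 1.4 8.1
-21 zmax 179.9 s -4.2 8.6
-17 zmax 180.1 s -3.4 8.6
-13 zmax 173.2 s -3.6 0.4
-9 zmax 173.2 s -22.9 9.7
-5 zmax 173.0 s -37.4 9.9
-1 zmax 172.9 s -44.0 10.2
3 zmax 179.1 s -44.2 10.5
7 zmax 179.8 s -43.6 10.7
11 zmax 179.9 s -21.4 10.2
15 zmax 179.2 s 3.4 9.8
19 zmax 173.5 s -1.1 7.8
23 zmax 162.6 s -22.3 7.6
27 zmax 147.2 s -3.5 7.2
31 zmax 144.8 s -4.0 4.1
35 zmax 141.7 s -17.8 3.0
39 zmax 142.7 s -17.1 -1.6
```

View pics/w6.png

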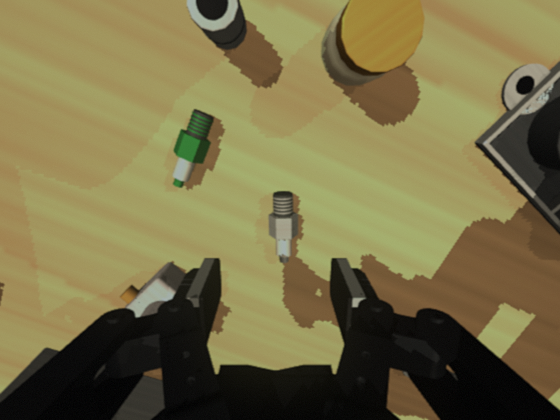

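The plug at (283,225) is lined up between the jaws, and the green one stays off to the left at (195,148). I'll fix the mask and measure it.

Run:
```python
from g import *
p=snapshot("wrist"); X=cloud(p)
near=np.hypot(X[...,0]-.676,X[...,1]-.0915)<.04
P=X[near&(X[...,2]>.004)&(X[...,2]<.03)]; q=P[:,:2]-P[:,:2].mean(0); w,V=np.linalg.eigh(q.T@q); d=V[:,1]; n=V[:,0]; t=q@d
print("n",len(P),"mean",P.mean(0),"dir",d,"len",np.ptp(t))
for lo in np.arange(t.min(),t.max(),.004):
    k=(t>=lo)&(t<lo+.004); s=(q@n)[k]; print(round(lo*1e3),"zmax",np.round(np.percentile(P[k,2],95)*1e3,1),"s",np.round(s.min()*1e3,1),np.round(s.max()*1e3,1))
h=P[P[:,2]>.0172]; print("hex top",len(h),h.mean(0)*1000,[np.round(a,1) for a in cv2.minAreaRect(h[:,:2].astype(np.float32)*1000)])
```

```text
n 1477 mean [0.67366068 0.09169817 0.01473078] dir [-0.90413237 -0.42725246] len 0.05444645112920614
-32 zmax 12.9 s -3.0 3.2
-28 zmax 15.4 s -6.1 5.4
-24 zmax 15.6 s -5.3 5.3
-20 zmax 15.4 s -5.3 5.3
-16 zmax 15.4 s -5.4 5.9
-12 zmax 19.3 s -10.7 10.3
-8 zmax 19.3 s -10.8 10.9
-4 zmax 19.1 s -10.8 10.8
0 zmax 19.2 s -10.8 10.8
4 zmax 19.0 s -10.7 10.6
8 zmax 16.6 s -7.2 6.8
12 zmax 16.9 s -7.2 7.4
16 zmax 17.0 s -7.2 7.3
20 zmax 16.2 s -7.2 7.2
hex top 366 [674.91992547  92.29278021  18.37205399] [array([669.3,  89.6]), array([30.2, 13.5]), np.float64(24.8)]
```

>>> carry_out --increments '[{"twist":[0,0,-0.02],"xyz":[-2.2,5,5],"gripper":0.55},{"twist":[0,0,-0.02],"xyz":[-2.2,5,45],"gripper":0.55},{"twist":[0,0,-0.02],"xyz":[-2.2,5,78],"gripper":0.55},{"twist":[0,0,-0.02],"xyz":[-2.2,5,78],"gripper":0.55},{"twist":[0,0,-0.02],"xyz":[-2.2,5,78],"gripper":0.55}]'

```text
time_s: 14.35
eef_pos: [0.6745, 0.0971, 0.1817]
eef_rot: [0.001, -0.22, 0.976, 0.0]
wrist_force: [0.4, -0.1, 0.6]
opening: 0.55
```

```bash
sed -i 's/plug=(675,91)/plug=(675.3,92.4)/' g.py; python3 -c "
from g import *
to('plug')"
```

```text
t 14.35 pos [674.5  97.1 181.7] yaw_y 115.4 tool z [ 0.0026  0.0013 -1.    ] F [ 0.4 -0.1  0.6] open 0.55
plug shift at same z: [ 1.3 -4.6 -0. ]
```

>>> carry_out --increments '[{"twist":[0,0,0],"xyz":[1.3,-4.6,3],"gripper":0.55},{"twist":[0,0,0],"xyz":[1.3,-4.6,5.5],"gripper":0.55},{"twist":[0,0,0],"xyz":[1.3,-4.6,5.5],"gripper":0.55}]'

```text
time_s: 14.72
eef_pos: [0.6753, 0.0923, 0.1764]
eef_rot: [0.002, -0.22, 0.976, 0.0]
wrist_force: [-0.2, -0.1, -0.2]
opening: 0.551
```

```bash
python3 -c "
from g import *
to('plug')"
```

```text
t 14.72 pos [675.3  92.3 176.4] yaw_y 115.4 tool z [ 0.0028  0.0014 -1.    ] F [-0.2 -0.1 -0.2] open 0.551
plug shift at same z: [-0.   0.1  0. ]
```

>>> carry_out --increments '[{"twist":[0,0,0],"xyz":[0,0,0],"gripper":0.1},{"twist":[0,0,0],"xyz":[0,0,0],"gripper":0.1},{"twist":[0,0,0],"xyz":[0,0,0],"gripper":0.1},{"twist":[0,0,0],"xyz":[0,0,0],"gripper":0.1},{"twist":[0,0,0],"xyz":[0,0,0],"gripper":0.1}]' --newtons 40

```text
time_s: 15.35
eef_pos: [0.6754, 0.0923, 0.1767]
eef_rot: [0.002, -0.22, 0.976, 0.0]
wrist_force: [-0.7, -0.1, 3.0]
opening: 0.231
```

>>> carry_out --increments '[{"twist":[0,0,0],"xyz":[0,0,-10],"gripper":0.1},{"twist":[0,0,0],"xyz":[0,0,-50],"gripper":0.1},{"twist":[0,0,0],"xyz":[0,0,-85],"gripper":0.1},{"twist":[0,0,0],"xyz":[0,0,-85],"gripper":0.1}]'

```text
time_s: 15.85
eef_pos: [0.6758, 0.0923, 0.2664]
eef_rot: [0.005, -0.22, 0.976, -0.0]
wrist_force: [0.4, 0.2, -1.0]
opening: 0.227
```

Run:
```python
from g import *
to('a3'); p=snapshot("wrist"); save(p,"w7")
```

```text
t 15.85 pos [675.8  92.3 266.4] yaw_y 115.4 tool z [ 0.0107  0.002  -0.9999] F [ 0.4  0.2 -1. ] open 0.227
a3 shift at same z: [-43.  310.8  -0.4]
```

View pics/w7.png

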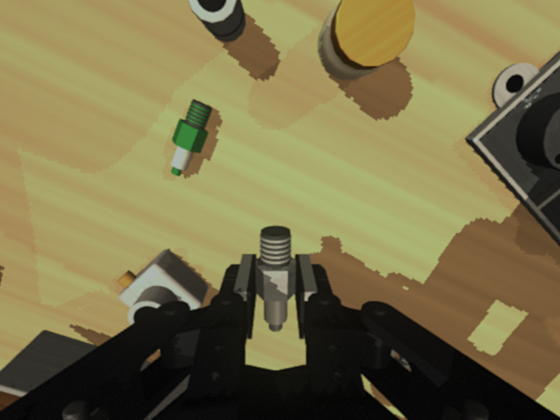

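The plug is held level by the hexagon. Next is tray3's third pocket, turning back as it goes.

>>> carry_out --increments '[{"twist":[0,0,0.15],"xyz":[-43,311,0],"gripper":0.1},{"twist":[0,0,0.3],"xyz":[-43,311,0],"gripper":0.1},{"twist":[0,0,0.45],"xyz":[-43,311,0],"gripper":0.1},{"twist":[0,0,0.6],"xyz":[-43,311,0],"gripper":0.1},{"twist":[0,0,0.74],"xyz":[-43,311,0],"gripper":0.1}]'

```text
time_s: 16.52
eef_pos: [0.5802, 0.3919, 0.2613]
eef_rot: [0.002, 0.15, 0.989, 0.0]
wrist_force: [1.1, 0.2, -0.5]
opening: 0.223
```

```bash
python3 -c "
from g import *
to('a3')"
```

```text
t 16.52 pos [580.2 391.9 261.3] yaw_y 72.7 tool z [ 0.0036 -0.     -1.    ] F [ 1.1  0.2 -0.5] open 0.223
a3 shift at same z: [-1.3 -0.   0. ]
```

>>> carry_out --increments '[{"twist":[0,0,0],"xyz":[-1,0,0],"gripper":0.1},{"twist":[0,0,0],"xyz":[-1,0,20],"gripper":0.1},{"twist":[0,0,0],"xyz":[-1,0,60],"gripper":0.1},{"twist":[0,0,0],"xyz":[-1,0,65],"gripper":0.1},{"twist":[0,0,0],"xyz":[-1,0,65],"gripper":0.1}]'

```text
time_s: 17.15
eef_pos: [0.5819, 0.3905, 0.1958]
eef_rot: [0.001, 0.151, 0.989, -0.0]
wrist_force: [0.4, -0.1, -0.0]
opening: 0.227
```

```bash
python3 -c "
from g import *
to('a3')"
```

```text
t 17.15 pos [581.9 390.5 195.8] yaw_y 72.6 tool z [ 2.5e-03 -8.0e-04 -1.0e+00] F [ 0.4 -0.1 -0. ] open 0.227
a3 shift at same z: [ 0.8  0.8 -0. ]
```

>>> carry_out --increments '[{"twist":[0,0,0],"xyz":[1,1,8],"gripper":0.1},{"twist":[0,0,0],"xyz":[1,1,14],"gripper":0.1},{"twist":[0,0,0],"xyz":[1,1,16],"gripper":0.1},{"twist":[0,0,0],"xyz":[1,1,16],"gripper":0.1},{"twist":[0,0,0],"xyz":[1,1,16],"gripper":0.1}]'

```text
time_s: 17.77
eef_pos: [0.5813, 0.3918, 0.1799]
eef_rot: [0.001, 0.151, 0.989, -0.0]
wrist_force: [0.2, -0.4, 0.1]
opening: 0.226
```

>>> carry_out --increments '[{"twist":[0,0,0],"xyz":[0,0,0.5],"gripper":0.1},{"twist":[0,0,0],"xyz":[0,0,0.5],"gripper":0.4},{"twist":[0,0,0],"xyz":[0,0,0.5],"gripper":0.4},{"twist":[0,0,0],"xyz":[0,0,0.5],"gripper":0.4}]'

```text
time_s: 18.27
eef_pos: [0.5813, 0.3918, 0.1795]
eef_rot: [0.001, 0.151, 0.989, -0.0]
wrist_force: [0.4, 0.4, 0.4]
opening: 0.398
```

>>> carry_out --increments '[{"twist":[0,0,0],"xyz":[0,0,-20],"gripper":0.4},{"twist":[0,0,0],"xyz":[0,0,-60],"gripper":0.4},{"twist":[0,0,0],"xyz":[0,0,-85],"gripper":0.7},{"twist":[0,0,0],"xyz":[0,0,-85],"gripper":1}]'

```text
time_s: 18.77
eef_pos: [0.5815, 0.3922, 0.2691]
eef_rot: [0.004, 0.151, 0.989, 0.002]
wrist_force: [-0.7, 0.6, -0.1]
opening: 0.809
```

Run:
```python
from g import *
to('filter'); p=snapshot("wrist"); save(p,"w8"); X=cloud(p)
P=X[(np.hypot(X[...,0]-.5814,X[...,1]-.3915)<.034)&(X[...,2]<.03)]; print(np.round(np.percentile(P[:,2]*1e3,[5,50,90,98,99.5]),1))
```

```text
t 18.77 pos [581.5 392.2 269.1] yaw_y 72.6 tool z [ 0.0091  0.0032 -1.    ] F [-0.7  0.6 -0.1] open 0.809
filter shift at same z: [ -10.7 -525.4   -3. ]
[ 1.6  2.9 18.7 21.8 22.4]
```

View pics/w8.png

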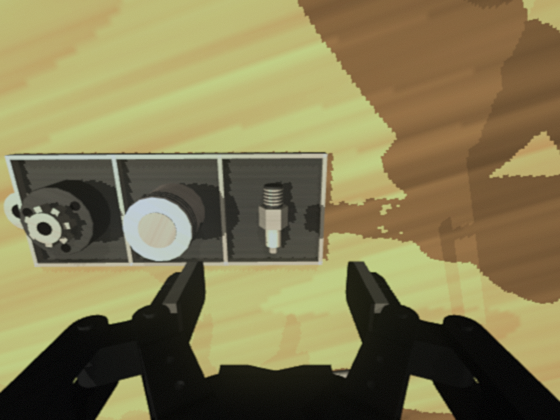

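All three tray3 parts are seated in order; the plug is at (272,215) with the hexagon top 22 mm up, as expected. Next is the filter.

>>> carry_out --increments '[{"twist":[0,0,0],"xyz":[-10.7,-525,0],"gripper":1},{"twist":[0,0,0],"xyz":[-10.7,-525,0],"gripper":1},{"twist":[0,0,0],"xyz":[-10.7,-525,0],"gripper":1},{"twist":[0,0,0],"xyz":[-10.7,-525,0],"gripper":1},{"twist":[0,0,0],"xyz":[-10.7,-525,0],"gripper":1}]'

```text
time_s: 19.45
eef_pos: [0.4926, 0.09, 0.2633]
eef_rot: [0.002, 0.151, 0.989, 0.001]
wrist_force: [0.8, -0.8, 0.1]
opening: 1.001
```

```bash
python3 -c "
from g import *
to('filter')"
```

```text
t 19.45 pos [492.6  90.  263.3] yaw_y 72.6 tool z [ 3.3e-03  6.0e-04 -1.0e+00] F [ 0.8 -0.8  0.1] open 1.001
filter shift at same z: [  -5.3 -210.5   -0.3]
```

>>> carry_out --increments '[{"twist":[0,0,0],"xyz":[-5.3,-210,0],"gripper":1},{"twist":[0,0,0],"xyz":[-5.3,-210,0],"gripper":1},{"twist":[0,0,0],"xyz":[-5.3,-210,0],"gripper":1},{"twist":[0,0,0],"xyz":[-5.3,-210,0],"gripper":1},{"twist":[0,0,0],"xyz":[-5.3,-210,0],"gripper":1}]'

```text
time_s: 20.08
eef_pos: [0.4342, -0.1132, 0.2617]
eef_rot: [0.0, 0.153, 0.988, 0.001]
wrist_force: [-0.0, 0.5, 1.2]
opening: 1.001
```

Run:
```python
from g import *
to('filter'); p=snapshot("wrist"); X=cloud(p)
m=(X[...,2]>.043)&(X[...,2]<.053)&(np.hypot(X[...,0]-.435,X[...,1]+.1125)<.04); print(m.sum(),cv2.minEnclosingCircle(X[m][:,:2].astype(np.float32)*1000))
```

```text
t 20.07 pos [ 434.2 -113.2  261.7] yaw_y 72.5 tool z [ 0.0011  0.0014 -1.    ] F [-0.   0.5  1.2] open 1.001
filter shift at same z: [-0.4  0.8  0. ]
4240 ((434.4158630371094, -112.18740844726562), 24.394304275512695)
```

>>> carry_out --increments '[{"twist":[0,0,0],"xyz":[0,1,0],"gripper":1},{"twist":[0,0,0],"xyz":[0,1,10],"gripper":1},{"twist":[0,0,0],"xyz":[0,1,50],"gripper":1},{"twist":[0,0,0],"xyz":[0,1,75],"gripper":1},{"twist":[0,0,0],"xyz":[0,1,75],"gripper":1}]'

```text
time_s: 20.75
eef_pos: [0.4342, -0.1102, 0.1845]
eef_rot: [-0.002, 0.151, 0.988, 0.001]
wrist_force: [-0.5, -0.5, 0.7]
opening: 0.999
```

```bash
python3 -c "
from g import *
to('filter')"
```

```text
t 20.75 pos [ 434.2 -110.2  184.5] yaw_y 72.6 tool z [-0.0036  0.0034 -1.    ] F [-0.5 -0.5  0.7] open 0.999
filter shift at same z: [-1.2 -2.  -0. ]
```

>>> carry_out --increments '[{"twist":[0,0,0],"xyz":[-1,-2,-1],"gripper":1},{"twist":[0,0,0],"xyz":[-1,-2,-1],"gripper":0.35},{"twist":[0,0,0],"xyz":[-1,-2,-1],"gripper":0.35},{"twist":[0,0,0],"xyz":[-1,-2,-1],"gripper":0.35},{"twist":[0,0,0],"xyz":[-1,-2,-1],"gripper":0.35}]' --newtons 40

```text
time_s: 21.38
eef_pos: [0.435, -0.1125, 0.1865]
eef_rot: [-0.001, 0.151, 0.989, 0.001]
wrist_force: [-0.7, 0.8, 5.6]
opening: 0.551
```

```bash
python3 -c "
from g import *
to('b1')"
```

```text
t 21.38 pos [ 435.  -112.5  186.5] yaw_y 72.6 tool z [-0.002   0.0028 -1.    ] F [-0.7  0.8  5.6] open 0.551
b1 shift at same z: [-214.8 -168.9   -0.9]
```

>>> carry_out --increments '[{"twist":[0,0,0],"xyz":[0,0,-40],"gripper":0.35},{"twist":[0,0,0],"xyz":[0,0,-70],"gripper":0.35},{"twist":[0,0,0],"xyz":[-40,-31,-70],"gripper":0.35},{"twist":[0,0,0],"xyz":[-85,-67,-70],"gripper":0.35},{"twist":[0,0,0],"xyz":[-130,-102,-70],"gripper":0.35}]'

```text
time_s: 22.0
eef_pos: [0.5294, -0.2504, 0.2558]
eef_rot: [-0.001, 0.151, 0.989, 0.001]
wrist_force: [0.2, 0.6, -1.1]
opening: 0.547
```

```bash
python3 -c "
from g import *
to('b1')"
```

```text
t 22.0 pos [ 529.4 -250.4  255.8] yaw_y 72.6 tool z [-0.0018  0.0028 -1.    ] F [ 0.2  0.6 -1.1] open 0.547
b1 shift at same z: [-83.5 -65.6  -0.4]
```

>>> carry_out --increments '[{"twist":[0,0,0],"xyz":[-60,-47,0],"gripper":0.35},{"twist":[0,0,0],"xyz":[-83.5,-65.6,0],"gripper":0.35},{"twist":[0,0,0],"xyz":[-83.5,-65.6,0],"gripper":0.35},{"twist":[0,0,0],"xyz":[-83.5,-65.6,30],"gripper":0.35},{"twist":[0,0,0],"xyz":[-83.5,-65.6,45],"gripper":0.35}]'

```text
time_s: 22.62
eef_pos: [0.5888, -0.3369, 0.2083]
eef_rot: [-0.003, 0.151, 0.989, 0.002]
wrist_force: [-0.3, 0.9, -0.6]
opening: 0.55
```

Run:
```python
from g import *
to('b1'); p=snapshot("wrist"); save(p,"w9")
```

```text
t 22.62 pos [ 588.8 -336.9  208.3] yaw_y 72.6 tool z [-0.0046  0.0048 -1.    ] F [-0.3  0.9 -0.6] open 0.55
b1 shift at same z: [-1.  -0.8 -0. ]
```

View pics/w9.png

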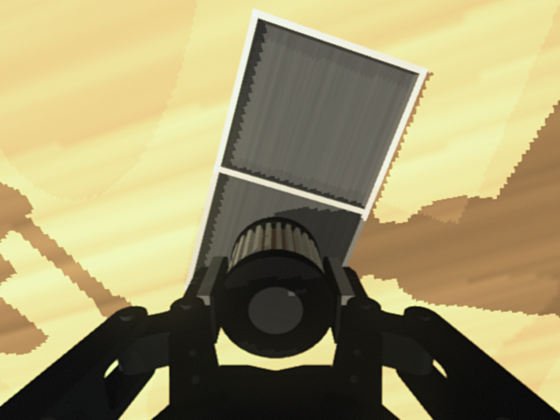

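The filter is above tray2's tab-end pocket.

>>> carry_out --increments '[{"twist":[0,0,0],"xyz":[-1,-0.8,8],"gripper":0.35},{"twist":[0,0,0],"xyz":[-1,-0.8,14],"gripper":0.35},{"twist":[0,0,0],"xyz":[-1,-0.8,17],"gripper":0.35},{"twist":[0,0,0],"xyz":[-1,-0.8,17],"gripper":0.35},{"twist":[0,0,0],"xyz":[-1,-0.8,17],"gripper":0.35}]'

```text
time_s: 23.3
eef_pos: [0.5892, -0.3377, 0.1898]
eef_rot: [-0.003, 0.151, 0.989, 0.002]
wrist_force: [-0.0, 0.5, -0.4]
opening: 0.556
```

>>> carry_out --increments '[{"twist":[0,0,0],"xyz":[0,0,1],"gripper":0.35},{"twist":[0,0,0],"xyz":[0,0,1],"gripper":0.35},{"twist":[0,0,0],"xyz":[0,0,1],"gripper":0.68},{"twist":[0,0,0],"xyz":[0,0,1],"gripper":0.68},{"twist":[0,0,0],"xyz":[0,0,1],"gripper":0.68}]'

```text
time_s: 23.92
eef_pos: [0.5892, -0.3377, 0.1886]
eef_rot: [-0.004, 0.151, 0.989, 0.002]
wrist_force: [0.6, 0.1, 0.2]
opening: 0.683
```

>>> carry_out --increments '[{"twist":[0,0,0],"xyz":[0,0,-30],"gripper":0.68},{"twist":[0,0,0],"xyz":[0,0,-75],"gripper":0.75},{"twist":[0,0,0],"xyz":[0,0,-75],"gripper":0.8}]'

```text
time_s: 24.3
eef_pos: [0.5904, -0.3386, 0.269]
eef_rot: [0.001, 0.151, 0.989, 0.001]
wrist_force: [0.4, -0.0, -1.2]
opening: 0.798
```

Run:
```python
from g import *
to('smallp'); p=snapshot("wrist"); X=cloud(p)
m=(X[...,2]>.043)&(X[...,2]<.06)&(np.hypot(X[...,0]-.5895,X[...,1]+.338)<.04); print(m.sum(),np.percentile(X[m][:,2],[5,50,95]),cv2.minEnclosingCircle(X[m][:,:2].astype(np.float32)*1000))
```

```text
t 24.3 pos [ 590.4 -338.6  269. ] yaw_y 72.6 tool z [ 1.4e-03  9.0e-04 -1.0e+00] F [ 0.4 -0.  -1.2] open 0.798
smallp shift at same z: [2.636e+02 3.627e+02 2.000e-01]
4184 [0.04933076 0.05056322 0.05160752] ((588.1137084960938, -337.1292724609375), 24.227439880371094)
```

>>> carry_out --increments '[{"twist":[0,0,0],"xyz":[264,363,0],"gripper":0.8},{"twist":[0,0,0],"xyz":[264,363,0],"gripper":0.8},{"twist":[0,0,0],"xyz":[264,363,0],"gripper":0.8},{"twist":[0,0,0],"xyz":[264,363,0],"gripper":0.8},{"twist":[0,0,0],"xyz":[264,363,0],"gripper":0.8}]'

```text
time_s: 24.98
eef_pos: [0.4884, -0.0403, 0.265]
eef_rot: [-0.003, 0.151, 0.989, 0.002]
wrist_force: [0.3, 0.6, 0.2]
opening: 0.799
```

```bash
python3 -c "
from g import *
to('smallp')"
```

```text
t 24.98 pos [488.4 -40.3 265. ] yaw_y 72.6 tool z [-0.0046  0.0039 -1.    ] F [0.3 0.6 0.2] open 0.799
smallp shift at same z: [ 77.3 108.3   0.7]
```

>>> carry_out --increments '[{"twist":[0,0,0],"xyz":[77,108.3,0],"gripper":0.8},{"twist":[0,0,0],"xyz":[77,108.3,0],"gripper":0.8},{"twist":[0,0,0],"xyz":[77,108.3,0],"gripper":0.8},{"twist":[0,0,0],"xyz":[77,108.3,20],"gripper":0.8},{"twist":[0,0,0],"xyz":[77,108.3,20],"gripper":0.8}]'

```text
time_s: 25.6
eef_pos: [0.4466, 0.0857, 0.2435]
eef_rot: [-0.005, 0.151, 0.988, 0.001]
wrist_force: [-0.1, 0.0, 0.1]
opening: 0.798
```

Run:
```python
from g import *
to('smallp'); p=snapshot("wrist"); X=cloud(p)
m=(X[...,2]>.027)&(X[...,2]<.037)&(np.hypot(X[...,0]-.447,X[...,1]-.086)<.035); print(m.sum(),cv2.minEnclosingCircle(X[m][:,:2].astype(np.float32)*1000))
```

```text
t 25.6 pos [446.6  85.7 243.5] yaw_y 72.6 tool z [-0.0092  0.0031 -1.    ] F [-0.1  0.   0.1] open 0.798
smallp shift at same z: [-0.2  0.6 -0. ]
2159 ((446.02203369140625, 86.79667663574219), 17.222091674804688)
```

>>> carry_out --increments '[{"twist":[0,-0.009,0],"xyz":[0,0.5,20],"gripper":0.8},{"twist":[0,-0.009,0],"xyz":[0,0.5,55],"gripper":0.8},{"twist":[0,-0.009,0],"xyz":[0,0.5,62],"gripper":0.8},{"twist":[0,-0.009,0],"xyz":[0,0.5,62],"gripper":0.8}]'

```text
time_s: 26.15
eef_pos: [0.4471, 0.0859, 0.1832]
eef_rot: [0.001, 0.152, 0.988, 0.0]
wrist_force: [-0.2, 0.2, 0.3]
opening: 0.799
```

```bash
python3 -c "
from g import *
to('smallp')"
```

```text
t 26.15 pos [447.1  85.9 183.2] yaw_y 72.5 tool z [ 1.3e-03  7.0e-04 -1.0e+00] F [-0.2  0.2  0.3] open 0.799
smallp shift at same z: [0.2 0.2 0. ]
```

>>> carry_out --increments '[{"twist":[0,0,0],"xyz":[0,0,3],"gripper":0.8},{"twist":[0,0,0],"xyz":[0,0,3],"gripper":0.22},{"twist":[0,0,0],"xyz":[0,0,3],"gripper":0.22},{"twist":[0,0,0],"xyz":[0,0,3],"gripper":0.22},{"twist":[0,0,0],"xyz":[0,0,3],"gripper":0.22}]'

```text
time_s: 26.78
eef_pos: [0.4474, 0.086, 0.181]
eef_rot: [0.001, 0.152, 0.988, 0.001]
wrist_force: [-1.3, -0.5, 5.7]
opening: 0.385
```

```bash
python3 -c "
from g import *
to('b2')"
```

```text
t 26.77 pos [447.4  86.  181. ] yaw_y 72.6 tool z [ 2.5e-03  7.0e-04 -1.0e+00] F [-1.3 -0.5  5.7] open 0.385
b2 shift at same z: [-1.889e+02 -3.393e+02 -1.000e-01]
```

>>> carry_out --increments '[{"twist":[0,0,0],"xyz":[0,0,-40],"gripper":0.22},{"twist":[0,0,0],"xyz":[0,0,-75],"gripper":0.22},{"twist":[0,0,0],"xyz":[-20,-36,-75],"gripper":0.22},{"twist":[0,0,0],"xyz":[-45,-81,-75],"gripper":0.22},{"twist":[0,0,0],"xyz":[-72,-130,-75],"gripper":0.22}]'

```text
time_s: 27.4
eef_pos: [0.477, -0.0609, 0.2559]
eef_rot: [0.001, 0.151, 0.989, 0.001]
wrist_force: [0.8, 0.6, -0.3]
opening: 0.384
```

```bash
python3 -c "
from g import *
to('b2')"
```

```text
t 27.4 pos [477.  -60.9 255.9] yaw_y 72.6 tool z [ 2.6e-03  9.0e-04 -1.0e+00] F [ 0.8  0.6 -0.3] open 0.384
b2 shift at same z: [-1.165e+02 -2.081e+02 -1.000e-01]
```

>>> carry_out --increments '[{"twist":[0,0,0],"xyz":[-116.5,-208,0],"gripper":0.22},{"twist":[0,0,0],"xyz":[-116.5,-208,0],"gripper":0.22},{"twist":[0,0,0],"xyz":[-116.5,-208,0],"gripper":0.22},{"twist":[0,0,0],"xyz":[-116.5,-208,0],"gripper":0.22},{"twist":[0,0,0],"xyz":[-116.5,-208,0],"gripper":0.22}]'

```text
time_s: 28.02
eef_pos: [0.5256, -0.2973, 0.2546]
eef_rot: [0.001, 0.153, 0.988, 0.001]
wrist_force: [-0.6, 0.9, -0.2]
opening: 0.386
```

Run:
```python
from g import *
to('b2'); p=snapshot("wrist"); save(p,"w10")
```

```text
t 28.02 pos [ 525.6 -297.3  254.6] yaw_y 72.4 tool z [ 0.0015  0.0011 -1.    ] F [-0.6  0.9 -0.2] open 0.386
b2 shift at same z: [0.6 2.9 0. ]
```

View pics/w10.png

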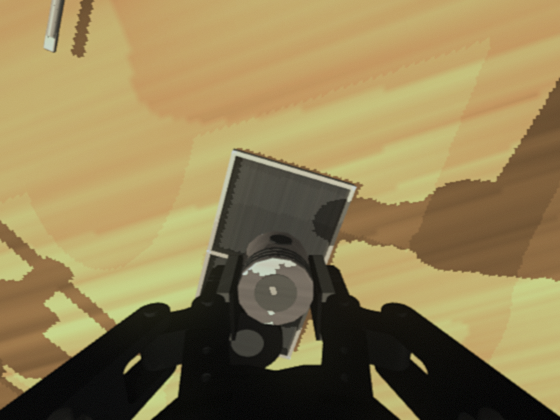

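The small piston is over tray2's second pocket, with the filter behind it at (250,345). I'll lower it.

>>> carry_out --increments '[{"twist":[0,0,0],"xyz":[0.6,2.9,0],"gripper":0.22},{"twist":[0,0,0],"xyz":[0.6,2.9,20],"gripper":0.22},{"twist":[0,0,0],"xyz":[0.6,2.9,50],"gripper":0.22},{"twist":[0,0,0],"xyz":[0.6,2.9,62],"gripper":0.22},{"twist":[0,0,0],"xyz":[0.6,2.9,62],"gripper":0.22}]'

```text
time_s: 28.7
eef_pos: [0.5258, -0.2917, 0.1914]
eef_rot: [-0.001, 0.152, 0.988, 0.002]
wrist_force: [-0.0, 0.2, -0.6]
opening: 0.385
```

```bash
python3 -c "
from g import *
to('b2')"
```

```text
t 28.7 pos [ 525.8 -291.7  191.4] yaw_y 72.5 tool z [-8.0e-04  3.3e-03 -1.0e+00] F [-0.   0.2 -0.6] open 0.385
b2 shift at same z: [-0.9 -2.4 -0. ]
```

>>> carry_out --increments '[{"twist":[0,0,0],"xyz":[-1,-2.4,2],"gripper":0.22},{"twist":[0,0,0],"xyz":[-1,-2.4,5],"gripper":0.22},{"twist":[0,0,0],"xyz":[-1,-2.4,7],"gripper":0.22},{"twist":[0,0,0],"xyz":[-1,-2.4,7],"gripper":0.22},{"twist":[0,0,0],"xyz":[-1,-2.4,7],"gripper":0.22}]'

```text
time_s: 29.32
eef_pos: [0.5261, -0.2943, 0.1845]
eef_rot: [-0.001, 0.152, 0.988, 0.002]
wrist_force: [-0.2, -0.3, 0.3]
opening: 0.38
```

>>> carry_out --increments '[{"twist":[0,0,0],"xyz":[0,0,1],"gripper":0.22},{"twist":[0,0,0],"xyz":[0,0,1],"gripper":0.22},{"twist":[0,0,0],"xyz":[0,0,1],"gripper":0.55},{"twist":[0,0,0],"xyz":[0,0,1],"gripper":0.55},{"twist":[0,0,0],"xyz":[0,0,1],"gripper":0.55}]'

```text
time_s: 29.95
eef_pos: [0.5261, -0.2943, 0.1834]
eef_rot: [-0.001, 0.152, 0.988, 0.002]
wrist_force: [-0.3, -0.3, 0.2]
opening: 0.548
```

>>> carry_out --increments '[{"twist":[0,0,0],"xyz":[0,0,-30],"gripper":0.55},{"twist":[0,0,0],"xyz":[0,0,-80],"gripper":0.55},{"twist":[0,0,0],"xyz":[0,0,-120],"gripper":0.6},{"twist":[0,0,0],"xyz":[140,0,-150],"gripper":0.6},{"twist":[0,0,0],"xyz":[140,0,-150],"gripper":0.6}]'

```text
time_s: 30.58
eef_pos: [0.4084, -0.2576, 0.3301]
eef_rot: [-0.0, 0.152, 0.988, 0.001]
wrist_force: [0.2, -0.4, 1.0]
opening: 0.602
```

Run:
```python
from g import *
to(); p=snapshot("top"); save(p,"top1"); cv2.imwrite("pics/top1.png",cv2.resize(p["frame"][100:320,40:500],None,fx=1.7,fy=1.7)[...,::-1]); X=cloud(p)
for n,x,y,h in [("drum",.5364,.2443,.041),("bigp",.5589,.3179,.045),("plug",.5814,.3915,.022),("filter",.5895,-.3379,.051),("smallp",.5259,-.2943,.035),("jar",.5498,.085,.06),("socket",.571,.0048,.05)]:
    m=(np.hypot(X[...,0]-x,X[...,1]-y)<.036)&(np.abs(X[...,2]-h)<.006); P=X[m]
    print(n,m.sum(),"z",np.round(np.percentile(P[:,2]*1e3,[10,50,90]),1),"want",h*1e3,"centre",np.round(cv2.minEnclosingCircle(P[:,:2].astype(np.float32)*1000)[0],1),"target",x*1e3,y*1e3)
```

```text
t 30.57 pos [ 408.4 -257.6  330.1] yaw_y 72.5 tool z [-5.e-04  3.e-03 -1.e+00] F [ 0.2 -0.4  1. ] open 0.602
drum 136 z [37.5 40.4 42.8] want 41.0 centre [536.  243.7] target 536.4 244.29999999999998
bigp 432 z [43.  45.  47.3] want 45.0 centre [558.7 317.2] target 558.9 317.90000000000003
plug 154 z [16.8 19.1 23.2] want 22.0 centre [584.5 387.6] target 581.4 391.5
filter 482 z [48.7 51.2 53.6] want 51.0 centre [ 588.9 -337.3] target 589.5 -337.9
smallp 239 z [32.6 34.9 37.1] want 35.0 centre [ 524.9 -293.9] target 525.9000000000001 -294.3
jar 327 z [57.9 59.9 62.1] want 60.0 centre [550.5  85.1] target 549.8 85.0
socket 133 z [48.2 50.3 52.4] want 50.0 centre [571.3   4.5] target 571.0 4.8
```

View pics/top1.png

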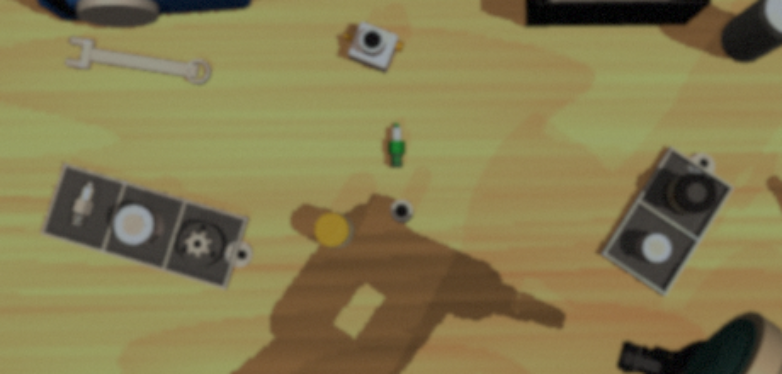

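All five parts are in their pockets at the right heights. The jar, socket, carburettor and green plug have not moved, and the robot is clear of everything.

```bash
python3 -c "
from h import *
print(job_done())"
```

```text
the job is handed in; nothing more can be done
None
```

Both kits are made up and the job is handed in, at about 31 s of the 122 s allowed.

- **Tray3, from the tab:** clutch drum, big piston, spark plug (the steel and white one, not the green look-alike).
- **Tray2, from the tab:** air filter, small piston.

**Last checks, from the top camera:**
- The four upright parts are within about 1 mm of their pocket centres. Their top heights match parts resting upright on the pocket floor: 40.4, 45.0, 51.2 and 34.9 mm against 41, 45, 51 and 35 mm.
- The plug lies across the third pocket. The close wrist view put its hexagon top at 22 mm, as expected. The top view read it less clearly (median 19 mm), because its mask also took in the thread and insulator.
- The jar and socket measured in their original places to within 1 mm. The carburettor and green plug I checked by eye only, and they look unmoved.
- The gripper was clear of everything when I handed in. The wrist forces reported stayed below about 7 N throughout.

No check failed.

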